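# Scan the batch label of an ingredient bin

## Task

Draw the barcode scanner out of its stand and hold it aimed at the middle of the barcode on the blue-lidded ingredient bin: squarely facing the slanting label from about 10 cm away, turned so that the scanner's wide side runs across the bars. It reads by itself, without the trigger, if kept steady; finish while still holding it there in the air. Do not bump the bins with it, and leave the bins, the loaf tin and the dough scraper where they are.

Things in the scene. Friction and masses are not known exactly. Their poses are not given: they have to be found in the camera images.
- scanner: Yellow-black pistol-grip barcode scanner, about 200 g, loose, nose-down in the stand. Origin: centre of the window at the nose's end. Looks along its -z (down in the stand). Head 46 (x) x 66 mm (y, the wide side, along which the scan line runs) up to z = 36 mm, then 44 x 58 mm to its rear end at z = 110. The handle sticks out to its -x.
- scanner_grip (a point): A good point to hold, on the handle's centre line close to the head, (-48, 0, 77) mm in the scanner's frame; axes as the scanner's. The straight black handle is 34 mm wide (y), 38 mm thick; in x, z its centre line runs from (-22, 72) to (-129, 94) mm. A narrow red trigger is on its nose side. The centre of mass is about 40 mm from here, in the head.
- stand: Grey stand fixed to the bench: foot plate 160 x 120 x 12 mm, column, and a cup, open upwards, for the scanner's nose. Origin: on the bench under the cup's middle. Cup floor at z = 80 mm, rim at 125 mm, inside 52 (x) x 72 (y) mm, outside 60 x 80: 3 mm play, window on the cup floor. The scanner comes out straight up; its handle lies along the stand's -x.
- bin_blue: White plastic ingredient bin with blue lid, 260 mm deep (x) x 165 wide (y) x 220 high, 3 kg, loose. Origin: under the middle of its front edge; the front faces its own -x, roughly towards the robot. Front wall 110 mm high; from its top edge the lid slants up and back at 45 degrees to the flat top over the rear 150 mm. The bin whose label is to be scanned.
- lid_blue: Blue slanting lid, shut, with a white label 100 mm (y) x 60 mm (x). Origin: middle of label and barcode, on the surface. z points squarely out of the label (up and to the bin's front, 45 degrees), x up the slope, y sideways. The bars run along x, side by side along y. The scanner is square to it, scan line across the bars, when its axes are parallel to these.
- bin_red: White plastic ingredient bin with red lid, 260 mm deep (x) x 165 wide (y) x 220 high, 3 kg, loose. Origin: under the middle of its front edge; the front faces its own -x, roughly towards the robot. Front wall 110 mm high; from its top edge the lid slants up and back at 45 degrees to the flat top over the rear 150 mm. Not to be scanned or moved.
- bin_green: White plastic ingredient bin with green lid, 260 mm deep (x) x 165 wide (y) x 220 high, 3 kg, loose. Origin: under the middle of its front edge; the front faces its own -x, roughly towards the robot. Front wall 110 mm high; from its top edge the lid slants up and back at 45 degrees to the flat top over the rear 150 mm. Not to be scanned or moved.
- loaf_tin: Empty steel loaf tin, open on top, 200 (x) x 105 (y) x 75 mm high, standing loose on the bench. Origin: centre of its underside. To be left alone.
- scraper: Dough scraper lying flat on the bench: wooden handle bar 30 x 150 x 22 mm with a thin steel blade that reaches to +85 mm in its x. Origin: under the middle of the handle. To be left alone.
Things that resemble listed ones, but are neither listed nor needed, are in the scene too. What is shaped like the scanner but orange is not meant.

How it is judged:
On the way:
1. the scanner is drawn clear of the stand's cup, in the fingers (z of scanner in the frame of stand above 0.13 m and contact force between scanner and stand below 0.3 N and contact force between the fingers and scanner above 1 N), for 0.1 s.
At the end, for the whole second after the job is handed in: Scanner held only by the fingers, window 50 to 170 mm from the blue bin's label and over 170 mm above the bench; label centre within 20 mm of its line of sight in x and y; its z and y within 0.4 rad of the label's; still (0.03 m/s, 0.15 rad/s); bystanders and bins within 20 mm of their starts (contact force between the fingers and scanner above 1 N and contact force between scanner and stand below 0.3 N and contact force between scanner and bin_blue below 0.3 N and contact force between scanner and bin_red below 0.3 N and contact force between scanner and bin_green below 0.3 N and height (world z) of scanner above 0.17 m and z of lid_blue in the frame of scanner between -0.17 and -0.05 m and x of lid_blue in the frame of scanner between -0.02 and 0.02 m and y of lid_blue in the frame of scanner between -0.02 and 0.02 m and z of scanner in the frame of lid_blue above 0.04 m and angle between the z axis of scanner and the z axis of lid_blue, either way round below 0.4 rad and angle between the y axis of scanner and the y axis of lid_blue, either way round below 0.4 rad and linear speed of scanner below 0.03 m/s and angular speed of scanner below 0.15 rad/s and distance of each of bin_blue, bin_red, bin_green, loaf_tin, scraper from where it was at the start of the episode below 0.02 m); the arm keeps its last pose, push and grip.
It fails at once if the scanner bumps a bin (more than 3 N) (contact force between scanner and bin_blue above 3 N or contact force between scanner and bin_red above 3 N or contact force between scanner and bin_green above 3 N).
It fails at once if a bin, the loaf tin or the scraper is shifted by more than 20 mm (distance of any of bin_blue, bin_red, bin_green, loaf_tin, scraper from where it was at the start of the episode above 0.02 m).
It also fails if it takes over 45 s, if anything falls off the work surface, if the arm or the gripper's body presses on something with over 40 N, if the wrist force passes 120 N, or if a joint passes its speed limit or range.

## Robot

A 7-joint arm with a two-finger parallel gripper is mounted at the origin on the work surface. World frame = base frame: x ahead of the robot, y to its left, z up, the work surface at z = 0. Lengths are in m, angles in rad, forces in N, time in s.
With the tool pointing down it reaches from about 0.4 to 0.85 m from the base axis. Payload 4.5 kg.
Tool frame: the origin (TCP) lies at the centre of the arm's flange, where the gripper is bolted on; the fingertips stand 166 mm ahead of it and the grasp point (between the pads) lies 147 mm ahead of it (r.grip_depth is the distance from the TCP to the grasp point, in m); z points along the fingers, y is the line along which they close (so a half turn about z gives the same grasp; the last joint's range is limited). The gripper opens to 88 mm and grips with 3 to 60 N. Pads are 18 mm wide; open, the fingers measure 123 mm over their backs; the gripper's body (75 mm by 187 mm) begins 45 mm behind the grasp point.
Start: joints at [-1.171, 0.689, -0.195, 1.565, 0.157, 0.902, -0.215], TCP at [0.224, 0.584, 0.405] pointing down, gripper open.
Joint ranges: [-3.01, 3.01], [-0.46, 2.08], [-1.47, 1.51], [0.13, 2.56], [-1, 4.14], [0.04, 2.09], [-2.66, 2.66]. Speed limits (rad/s): [2.57, 2.57, 3.14, 3.14, 3.14, 3.14, 3.14].

## Interface

Orientations are given as a unit quaternion [x, y, z, w].
In Python, from plant import status, cams, r, finder gives the robot as it stands.
- The arm moves only by the tool play_rows, never from a script. Its argument "rows" is a list of rows, each a list of 7 numbers: the opening in per cent of the stroke, from 0 (shut) to 100 (fully open), then the shift along the tool's x, y, z in m, then the turn, a rotation vector about the tool's x, y, z in degrees. A call has 1 to 8 rows; each row shifts and turns the commanded pose from where the row before left it, along the tool's axes as they then stand; what a row does not reach is not made up. A row lasts 1/8 s, in which the tool goes at most 62.5 mm and 10.7 degrees, less where a joint would pass 70% of its speed; a pose out of reach is approached as far as the arm can. A call with a gripper value outside its range is refused whole. The fingers move at their own pace and stop on an object; "grip_force" is the grip in N (left out, the last holds). Time passes only in rows, so rows that do not move let the fingers close. It gives the time, the measured TCP pose, the force, the opening and the grip force at its end, in the units of the state.
- status.get_state(): the state, without advancing time (a new reading comes with each control period).
- cams.snapshot(name): name is "scene" or "side" or "wrist"; returns the picture (400x640x3 uint8, red, green, blue); there is no depth.
- cams.camera_params(name): a dict with "vfov" (degrees; the focal length in pixels is half the picture's height over the tangent of half this angle, whatever the lens; pixels are square), "cx", "cy" (the principal point, pixels), "R" (3x3) and "t" (3): a world point X has camera coordinates R X + t; the wrist camera has in their place "tool_from_camera" (4x4, takes a point from camera to tool coordinates, whose origin is the TCP and whose axes are the flange's). Camera axes: x right, y down, z forward; pixel columns grow to the right and rows downward; lengths in m; the calibration is good to about 2 mm. The wrist camera is an equidistant fisheye: a pixel r from the principal point sees the ray r / f radians off the axis. A picture is of the moment at which its call begins: read the wrist's pose just before it. camera_params takes no time and is no camera call.
- r.finish_job(): hands the job in; it is judged then, once.
Trained networks look in the newest picture that a camera, given by its name, has taken for a name from the list of things; names that differ only in an ending like _2 or _b are one class to them, and where a whole thing is asked for, a point or a joint stands for the part that bears it (a point fixed in the world has none). Each returns a list of dicts, best first, with "score" (0 to 1); they miss things now and then, are a little off and sometimes report something else, mostly with a low value. They report only what shows in the picture. A call takes as long as a camera call. They do not tell look-alikes from the thing itself.
- finder.spot_in(camera, label): "at" ([x, y, z] in m, in the coordinates of the camera as it stood for that picture, good to about 4 mm: the middle of the surface that is visible of it).
- finder.regions_of(camera, label): "mask" (400x640 bool, what is visible of it).
The state is a dict: "clock": time; "q": joint angles; "qd": joint speeds; "joint_torque": joint torques, N m; "tool_pos": TCP position; "eef_rot": TCP orientation; "contact_force": force on the tool from outside, world axes, zero at the start; "moment": the same for the moment, N m; "opening": opening from 0.0 (shut) to 1.0 (fully open); "finger_force": force on a finger pad.
Only numpy, scipy, OpenCV 4.12 (cv2) and the standard library are available. Lean on these libraries where they do the work, as an engineer would, in place of code of your own. Each camera call takes 0.05 s, during which the arm holds its last target. There are 200 camera calls.

## Working session

There is one attempt and no reset: what is moved stays moved. The work goes in short steps, Python scripts to look and compute and a tool call to move; the robot and the scene stay as the last step left them, time stands still between calls to the robot, and variables do not carry over. Pictures are saved under pics/ and viewed, at most 10 in all, crops included, and the job is handed in when it is done.

Besides the shell and the picture viewer there is one more tool, called as name(argument=value, ...), one argument or row to a line, values as JSON. play_rows: Moves the arm, as the interface text tells. Its arguments: {"type":"object","properties":{"rows":{"type":"array","items":{"type":"array","items":{"type":"number"}}},"grip_force":{"type":"number"}},"required":["rows"]}

```bash
mkdir -p pics; cat > h.py <<'E'
import numpy as np, cv2
from scipy.spatial.transform import Rotation as Ro
from plant import status, cams, r, finder
def save(n,im): cv2.imwrite('pics/'+n,cv2.cvtColor(im,cv2.COLOR_RGB2BGR))
def cam2w(c,p,s=None):
    P=cams.camera_params(c)
    if c=='wrist':
        s=s or status.get_state(); T=np.array(P['tool_from_camera'])
        return Ro.from_quat(s['eef_rot']).apply(T[:3,:3]@p+T[:3,3])+s['tool_pos']
    return np.array(P['R']).T@(np.array(p)-np.array(P['t']))
def w2pix(c,X):
    P=cams.camera_params(c); p=np.array(P['R'])@X+np.array(P['t']); f=200/np.tan(np.radians(P['vfov']/2))
    return p[:2]/p[2]*f+[P['cx'],P['cy']]
E
python3 - <<'E'
from h import *
np.set_printoptions(precision=3,suppress=True)
a=cams.snapshot('scene');b=cams.snapshot('side');save('scene.png',a);save('side.png',b)
for c in ('scene','side'):
  for l in ('scanner','scanner_grip','stand','lid_blue','bin_blue','loaf_tin','scraper'):
    for d in finder.spot_in(c,l)[:3]:
      X=cam2w(c,d['at']);print(c,l,round(d['score'],2),X,w2pix(c,X).round())
  P=cams.camera_params(c);print(c,-np.array(P['R']).T@np.array(P['t']))
print(status.get_state()); print(cams.camera_params('wrist'))
E
```

```text
scene scanner 0.91 [ 0.612 -0.576  0.09 ] [202. 153.]
scene scanner 0.84 [ 0.519 -0.369  0.176] [264. 144.]
scene scanner 0.76 [ 0.604 -0.16   0.089] [298. 211.]
scene scanner_grip 0.97 [ 0.601 -0.165  0.089] [297. 210.]
scene scanner_grip 0.84 [ 0.523 -0.366  0.172] [264. 145.]
scene scanner_grip 0.68 [ 0.361 -0.201  0.093] [340. 161.]
scene stand 0.66 [ 0.55  -0.344  0.007] [268. 192.]
scene lid_blue 0.64 [0.823 0.287 0.181] [391. 350.]
scene bin_blue 0.66 [0.892 0.271 0.223] [364. 362.]
scene loaf_tin 0.68 [0.461 0.257 0.009] [449. 274.]
scene scraper 0.74 [0.397 0.    0.001] [383. 217.]
scene scraper 0.59 [ 0.553 -0.344  0.01 ] [267. 192.]
scene [1.204 0.437 1.002]
side scanner 0.77 [ 0.595 -0.607  0.085] [396. 312.]
side scanner 0.69 [ 0.338 -0.24   0.088] [264. 245.]
side scanner 0.62 [ 0.55  -0.176  0.092] [326. 222.]
side scanner_grip 0.86 [ 0.598 -0.607  0.088] [398. 310.]
side scanner_grip 0.74 [ 0.551 -0.175  0.094] [327. 221.]
side scanner_grip 0.71 [ 0.5   -0.392  0.171] [333. 241.]
side stand 0.88 [ 0.502 -0.398  0.01 ] [333. 289.]
side lid_blue 0.83 [0.819 0.263 0.175]
[... 294 characters left out ...]
95,  1.565,  0.157,  0.902, -0.215]), 'qd': array([ 0.001,  0.002, -0.001,  0.001, -0.002, -0.002,  0.003]), 'joint_torque': array([  0.001, -52.744,  -1.267, -15.374,  -0.052,  -0.001,   0.   ]), 'tool_pos': array([0.224, 0.584, 0.405]), 'eef_rot': array([ 0.182,  0.983,  0.   , -0.   ]), 'contact_force': array([-0.268,  0.192, -0.659]), 'moment': array([-0.02 ,  0.013, -0.008]), 'finger_force': 0.0, 'opening': 0.9999645718039973}
{'vfov': 65.70646984690485, 'cx': 318.8895966411487, 'cy': 197.36826163582646, 'tool_from_camera': array([[ 0.   , -0.957, -0.291,  0.076],
       [ 1.   ,  0.   ,  0.   ,  0.   ],
       [ 0.   , -0.291,  0.957,  0.019],
       [ 0.   ,  0.   ,  0.   ,  1.   ]])}
```

View pics/scene.png

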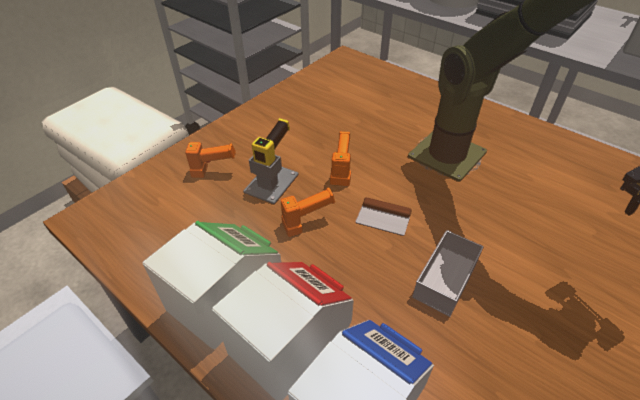

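View pics/side.png

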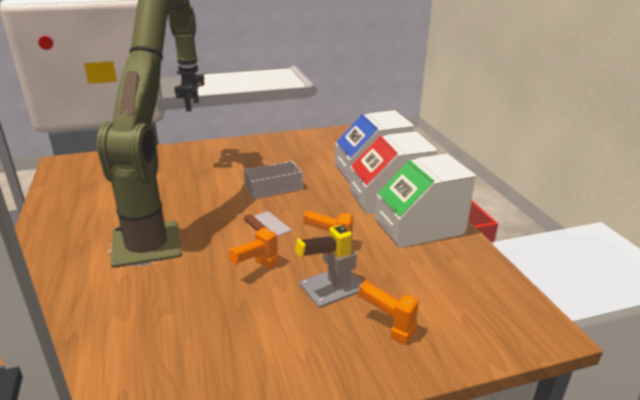

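The real scanner is the yellow/black one in the stand, at scene pixel (264,144) and side pixel (335,242). These look-alikes are ruled out because they are orange:
- scene (202,153), side (396,312)
- scene (298,211), side (326,222)
- scene (340,161), side (264,245)

The blue label is at scene (391,345), side (355,135). I'm swinging about the base towards the scanner for a close look.

play_rows(
  rows=[
    [100,-0.0598,-0.0029,-0.02,0,0,5.5],
    [100,-0.0598,-0.0029,-0.02,0,0,5.5],
    [100,-0.0598,-0.0029,0,0,0,5.5],
    [100,-0.0598,-0.0029,0,0,0,5.5],
    [100,-0.0598,-0.0029,0,0,0,5.5],
    [100,-0.0598,-0.0029,0,0,0,5.5],
    [100,-0.0598,-0.0029,0,0,0,5.5],
    [100,-0.0598,-0.0029,0,0,0,5.5],
  ],
)

```text
clock: 1.8
tool_pos: [0.5655, 0.2639, 0.4443]
eef_rot: [0.538, 0.843, 0.0, 0.0]
contact_force: [-0.2, 0.5, -0.5]
opening: 0.998
finger_force: 0.0
```

play_rows(
  rows=[
    [100,-0.0598,-0.0029,0,0,0,5.5],
    [100,-0.0598,-0.0029,0,0,0,5.5],
    [100,-0.0598,-0.0029,0,0,0,5.5],
    [100,-0.0598,-0.0029,0,0,0,5.5],
    [100,-0.0598,-0.0029,0,0,0,5.5],
    [100,-0.0598,-0.0029,0,0,0,5.5],
    [100,-0.0598,-0.0029,0,0,0,5.5],
    [100,0,0,0,0,0,0],
  ],
)

```text
clock: 2.8
tool_pos: [0.604, -0.1507, 0.4446]
eef_rot: [0.788, 0.615, -0.002, 0.002]
contact_force: [0.4, 0.7, -0.2]
opening: 0.997
finger_force: 0.0
```

```bash
cat >> h.py <<'E'
np.set_printoptions(precision=3,suppress=True)
def look(n,labels):
    s=status.get_state(); im=cams.snapshot('wrist'); save(n,im)
    print(s['tool_pos'],Ro.from_quat(s['eef_rot']).as_matrix().ravel(),s['q'])
    for l in labels:
        for d in finder.spot_in('wrist',l)[:3]: print(l,round(d['score'],2),cam2w('wrist',d['at'],s))
    return s,im
E
python3 - <<'E'
from h import *
look('w1.png',['scanner','scanner_grip','stand'])
E
```

```text
[ 0.604 -0.151  0.445] [ 0.243  0.97  -0.001  0.97  -0.243 -0.005 -0.005  0.    -1.   ] [ 0.083  0.645  0.156  1.536 -0.107  0.969  0.023]
scanner 0.89 [ 0.58  -0.156  0.107]
scanner 0.79 [ 0.53  -0.336  0.139]
scanner 0.58 [ 0.371 -0.198  0.065]
scanner_grip 0.72 [ 0.527 -0.339  0.135]
scanner_grip 0.66 [ 0.37  -0.191  0.07 ]
stand 0.92 [ 0.539 -0.334  0.014]
```

View pics/w1.png

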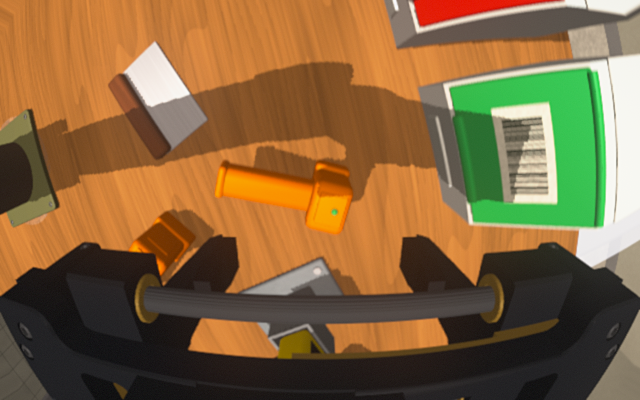

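```bash
cat >> h.py <<'E'
def plan(pos,R,n,s=None):
    "constant-twist path to target: n equal rows (tool axes)"
    from scipy.linalg import logm,expm
    s=s or status.get_state(); T=np.eye(4);T[:3,:3]=Ro.from_quat(s['eef_rot']).as_matrix();T[:3,3]=s['tool_pos']
    G=np.eye(4);G[:3,:3]=R;G[:3,3]=pos
    D=expm(np.real(logm(np.linalg.inv(T)@G))/n)
    print('row',D[:3,3].round(4),np.degrees(Ro.from_matrix(D[:3,:3]).as_rotvec()).round(2),'x',n)
    return D
def down(h): # tool pointing down, x_tool heading h deg
    h=np.radians(h); x=np.array([np.cos(h),np.sin(h),0]); z=np.array([0,0,-1.]); return np.c_[x,np.cross(z,x),z]
E
python3 -c "
from h import *
plan([.42,-.38,.43],down(8),7)"
```

```text
row [-0.046  0.004  0.002] [-0.01 -0.01  9.82] x 7
```

play_rows(
  rows=[
    [100,-0.046,0.004,0.002,0,0,9.8],
    [100,-0.046,0.004,0.002,0,0,9.8],
    [100,-0.046,0.004,0.002,0,0,9.8],
    [100,-0.046,0.004,0.002,0,0,9.8],
    [100,-0.046,0.004,0.002,0,0,9.8],
    [100,-0.046,0.004,0.002,0,0,9.8],
    [100,-0.046,0.004,0.002,0,0,9.8],
    [100,0,0,0,0,0,0],
  ],
)

```text
clock: 4.0
tool_pos: [0.4163, -0.3848, 0.4305]
eef_rot: [0.998, 0.067, -0.001, -0.0]
contact_force: [0.8, 0.7, 0.2]
opening: 0.999
finger_force: 0.0
```

```bash
python3 - <<'E'
from h import *
look('w2.png',['scanner','scanner_grip','stand'])
E
```

```text
[ 0.416 -0.385  0.431] [ 0.991  0.134 -0.002  0.134 -0.991 -0.    -0.002 -0.    -1.   ] [ 0.393  0.62   0.466  1.733 -0.346  0.872 -0.427]
scanner 0.97 [ 0.354 -0.225  0.094]
scanner 0.59 [ 0.591 -0.571  0.104]
scanner 0.58 [ 0.561 -0.169  0.098]
scanner_grip 0.94 [ 0.561 -0.173  0.098]
scanner_grip 0.93 [ 0.489 -0.376  0.183]
scanner_grip 0.89 [ 0.355 -0.22   0.099]
stand 0.76 [ 0.483 -0.356  0.017]
```

View pics/w2.png

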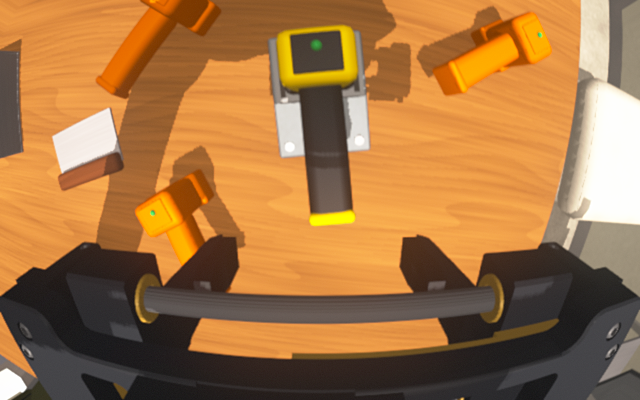

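The yellow scanner sits in the stand: head rear face at about (278–355, 27–88), handle running from (323,88) to its yellow end at (332,215). It is seen unobstructed.

```bash
cat >> h.py <<'E'
def ray(px,s):
    P=cams.camera_params('wrist'); f=200/np.tan(np.radians(P['vfov']/2)); v=np.array(px,float)-[P['cx'],P['cy']]
    a=np.hypot(*v); d=np.r_[v/a*np.sin(a/f),np.cos(a/f)]; T=np.array(P['tool_from_camera']); R=Ro.from_quat(s['eef_rot'])
    return R.apply(T[:3,3])+s['tool_pos'],R.apply(T[:3,:3]@d)
def onz(px,s,z): o,d=ray(px,s); return o+d*(z-o[2])/d[2]
E
python3 - <<'E'
from h import *
s=status.get_state()
hc=[onz(p,s,.19) for p in [(282,31),(350,27),(355,84),(286,90)]]
for p in hc: print(p)
print('head mid',np.mean(hc,0),'sides',[np.linalg.norm(hc[i]-hc[i-1]) for i in range(4)])
a=onz((323.5,92),s,.172);b=onz((332,213),s,.19);print('handle',a,b,np.degrees(np.arctan2(*(a-b)[1::-1])),np.linalg.norm(a-b))
print('plate', [onz(p,s,.012) for p in [(281,157),(369,150)]])
c,d=[onz(p,s,.012) for p in [(281,157),(369,150)]];print(np.degrees(np.arctan2(*(c-d)[1::-1])))
E
```

```text
[ 0.546 -0.337  0.19 ]
[ 0.555 -0.384  0.19 ]
[ 0.514 -0.394  0.19 ]
[ 0.503 -0.346  0.19 ]
head mid [ 0.53  -0.365  0.19 ] sides [np.float64(0.04357136786858409), np.float64(0.04794004280761715), np.float64(0.04212908160028283), np.float64(0.04869287465432621)]
handle [ 0.506 -0.373  0.172] [ 0.418 -0.392  0.19 ] 12.344227782647819 0.0923558737981416
plate [array([ 0.423, -0.331,  0.012]), array([ 0.449, -0.444,  0.012])]
102.98653086785559
```

```bash
python3 -c "
from h import *
plan([.483,-.377,.385],down(12.7),2)"
```

```text
row [0.031 0.002 0.023] [-0.02 -0.04 -2.23] x 2
```

play_rows(
  rows=[
    [100,0.031,0.002,0.022,0,0,-2.5],
    [100,0.031,0.002,0.022,0,0,-2.5],
    [100,0,0,0,0,0,0],
    [100,0,0,0,0,0,0],
  ],
)

```text
clock: 4.7
tool_pos: [0.4808, -0.378, 0.3864]
eef_rot: [0.994, 0.113, -0.0, 0.0]
contact_force: [-0.4, -0.2, 1.4]
opening: 0.998
finger_force: 0.0
```

```bash
python3 - <<'E'
from h import *
look('w3.png',['scanner','scanner_grip'])
E
```

```text
[ 0.481 -0.378  0.386] [ 0.974  0.225 -0.     0.225 -0.974 -0.    -0.     0.    -1.   ] [ 0.364  0.727  0.413  1.647 -0.364  0.845 -0.415]
scanner 0.92 [ 0.511 -0.371  0.191]
scanner 0.83 [ 0.369 -0.228  0.074]
scanner 0.74 [ 0.595 -0.571  0.101]
scanner_grip 0.86 [ 0.364 -0.225  0.074]
scanner_grip 0.8 [ 0.508 -0.375  0.184]
scanner_grip 0.71 [ 0.578 -0.182  0.103]
```

View pics/w3.png

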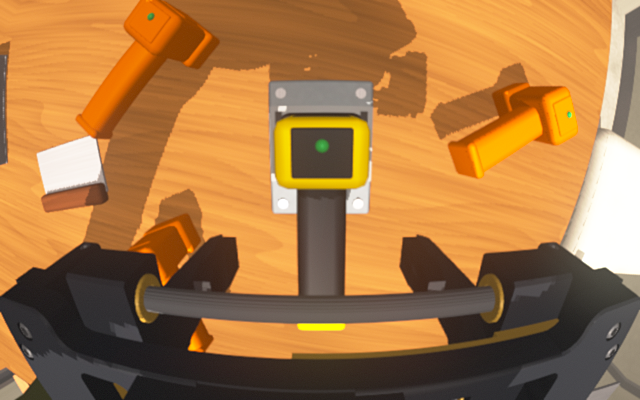

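The scanner is now directly below the fingers: green dot at (322,146), head (275–369, 115–189), handle centred on column 321 and square to the gripper.

```bash
python3 - <<'E'
from h import *
s=status.get_state(); s2=dict(tool_pos=np.array([.4163,-.3848,.4305]),eef_rot=np.array([.998,.067,-.001,0]))
o1,d1=ray((316.3,44.5),s2);o2,d2=ray((322,146),s)
A=np.c_[d1,-d2];t=np.linalg.lstsq(A,o2-o1,rcond=None)[0];print(o1+t[0]*d1,o2+t[1]*d2)
hc=[onz(p,s,.19) for p in [(277,119),(365,119),(367,187),(277,187)]];print(np.mean(hc,0))
print('handle',onz((321,200),s,.172),onz((321,285),s,.185))
R=Ro.from_quat(s['eef_rot']); print('head mid in tool',R.inv().apply(np.mean(hc,0)-s['tool_pos']))
E
```

```text
[ 0.531 -0.367  0.201] [ 0.532 -0.368  0.201]
[ 0.526 -0.369  0.19 ]
handle [ 0.493 -0.377  0.172] [ 0.437 -0.39   0.185]
head mid in tool [0.047 0.001 0.197]
```

play_rows(
  rows=[
    [100,-0.001,0.001,0.03,0,0,0],
    [100,0,0,0.025,0,0,0],
    [100,0,0,0.012,0,0,0],
    [100,0,0,0.007,0,0,0],
    [100,0,0,0,0,0,0],
  ],
)

```text
clock: 5.48
tool_pos: [0.4798, -0.3797, 0.3126]
eef_rot: [0.994, 0.113, 0.0, 0.0]
contact_force: [0.3, 0.0, -0.4]
opening: 0.996
finger_force: 0.0
```

play_rows(
  grip_force=35,
  rows=[
    [0,0,0,0,0,0,0],
    [0,0,0,0,0,0,0],
    [0,0,0,0,0,0,0],
    [0,0,0,0,0,0,0],
    [0,0,0,0,0,0,0],
    [0,0,0,0,0,0,0],
  ],
)

```text
clock: 6.22
tool_pos: [0.4798, -0.3795, 0.3123]
eef_rot: [0.994, 0.113, -0.0, -0.0]
contact_force: [0.5, -1.3, 0.7]
opening: 0.38
finger_force: 35.0
```

play_rows(
  grip_force=50,
  rows=[
    [0,0,0,0,0,0,0],
    [0,0,0,-0.008,0,0,0],
    [0,0,0,-0.015,0,0,0],
    [0,0,0,-0.02,0,0,0],
    [0,0,0,-0.025,0,0,0],
    [0,0,0,-0.03,0,0,0],
    [0,0,0,-0.03,0,0,0],
    [0,0,0,-0.01,0,0,0],
  ],
)

```text
clock: 7.22
tool_pos: [0.4798, -0.3799, 0.453]
eef_rot: [0.994, 0.113, 0.001, 0.001]
contact_force: [0.2, -0.6, -1.5]
opening: 0.381
finger_force: 50.0
```

```bash
python3 - <<'E'
from h import *
s,w=look('w4.png',['scanner'])
for c in('scene','side'):
  im=cams.snapshot(c);save(c+'4.png',im)
  for l in('scanner','lid_blue'):
    for d in finder.spot_in(c,l)[:3]: print(c,l,round(d['score'],2),cam2w(c,d['at']))
a=cv2.imread('pics/w4.png');b=cv2.resize(cv2.imread('pics/scene4.png')[300:400,320:460],None,fx=4,fy=4,interpolation=2);c=cv2.resize(cv2.imread('pics/side4.png')[90:190,320:460],None,fx=4,fy=4,interpolation=2)
cv2.imwrite('pics/lab.png',np.vstack([b,c])[:, :560][:800])
m=np.zeros((600,800,3),np.uint8);m[:250,:400]=cv2.resize(a,(400,250));m[:200,400:]=cv2.resize(cv2.imread('pics/side4.png')[150:300,220:520],(400,200));m[250:550,:400]=cv2.resize(b,(400,300));m[250:550,400:]=cv2.resize(c,(400,300));cv2.imwrite('pics/m4.png',m)
E
```

```text
[ 0.48  -0.38   0.453] [ 0.975  0.224  0.003  0.224 -0.975 -0.003  0.003  0.003 -1.   ] [ 0.346  0.654  0.454  1.569 -0.325  0.99  -0.448]
scanner 0.95 [ 0.364 -0.222  0.086]
scanner 0.94 [ 0.523 -0.37   0.333]
scanner 0.92 [ 0.58  -0.173  0.099]
scene scanner 0.95 [ 0.602 -0.161  0.091]
scene scanner 0.77 [ 0.36  -0.202  0.091]
scene scanner 0.58 [ 0.54  -0.358  0.294]
scene lid_blue 0.69 [0.822 0.286 0.181]
side scanner 0.98 [ 0.595 -0.606  0.086]
side scanner 0.66 [ 0.336 -0.239  0.09 ]
side scanner 0.59 [ 0.554 -0.181  0.077]
side lid_blue 0.71 [0.818 0.259 0.175]
```

View pics/m4.png

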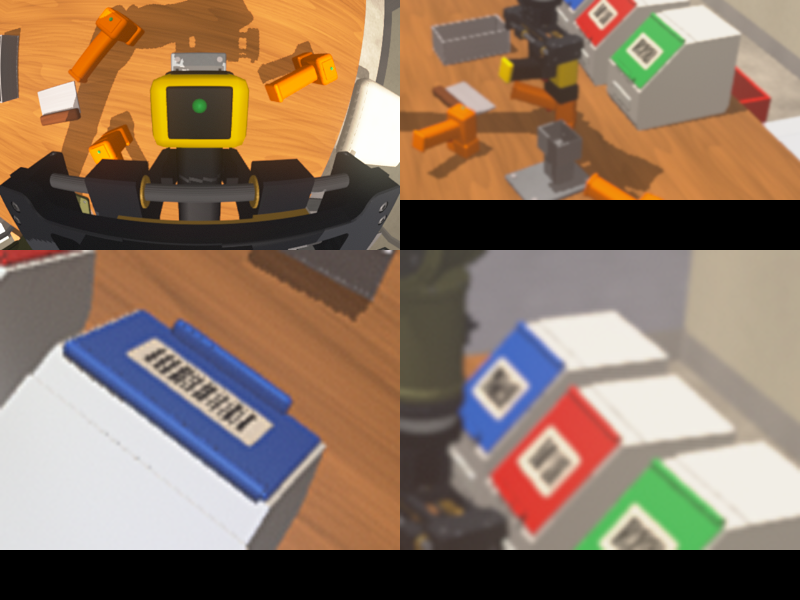

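The scanner is up in the fingers and the stand cup below it is empty. The blue label shows at scene (390,349) and side (356,139); I'm triangulating its centre and ends.

```bash
python3 - <<'E'
from h import *
def pr(c,px):
    P=cams.camera_params(c);f=200/np.tan(np.radians(P['vfov']/2));R=np.array(P['R'])
    return -R.T@np.array(P['t']),R.T@np.array([(px[0]-P['cx'])/f,(px[1]-P['cy'])/f,1])
def tri(a,b):
    a=np.array(a)-[0,250];b=np.array(b)-[400,250]
    o1,d1=pr('scene',a/2.857+[320,300]);o2,d2=pr('side',b/2.857+[320,90])
    t=np.linalg.lstsq(np.c_[d1,-d2],o2-o1,rcond=None)[0];p,q=o1+t[0]*d1,o2+t[1]*d2
    return (p+q)/2,np.linalg.norm(p-q)
print('c',tri((200,389),(502,390)))
A=tri((143.5,343.5),(516.5,407));B=tri((256,435),(487.5,373));print(A,B,np.degrees(np.arctan2(*(B[0]-A[0])[1::-1])),np.linalg.norm(B[0]-A[0]))
# lid corners in scene, top edge (flat-top boundary)
def sp(px,z):
    o,d=pr('scene',(np.array(px)-[0,250])/2.857+[320,300]);return o+d*(z-o[2])/d[2]
a,b=sp((65,352),.22),sp((262,500),.22);print(a,b,np.degrees(np.arctan2(*(b-a)[1::-1])))
E
```

```text
c (array([0.812, 0.278, 0.155]), np.float64(0.006623244391385155))
(array([0.811, 0.226, 0.153]), np.float64(0.01159541180957888)) (array([0.813, 0.329, 0.158]), np.float64(0.0011428938367132801)) 88.89515078654689 0.1027003732856016
[0.876 0.208 0.22 ] [0.875 0.361 0.22 ] 90.36169613424588
```

```bash
python3 -c "
from h import *
plan([.49,.27,.46],down(0),15)"
```

```text
row [ 0.006 -0.043 -0.001] [-0.01  0.01  0.86] x 15
```

play_rows(
  rows=[
    [0,0.003,-0.02,-0.001,0,0,0.4],
    [0,0.006,-0.035,-0.001,0,0,0.9],
    [0,0.006,-0.045,-0.001,0,0,0.9],
    [0,0.006,-0.045,0,0,0,0.9],
    [0,0.006,-0.045,0,0,0,0.9],
    [0,0.006,-0.045,0,0,0,0.9],
    [0,0.006,-0.045,0,0,0,0.9],
    [0,0.006,-0.045,0,0,0,0.9],
  ],
)

```text
clock: 8.62
tool_pos: [0.4678, -0.0502, 0.4531]
eef_rot: [0.999, 0.054, -0.0, -0.0]
contact_force: [-0.4, 0.2, -2.1]
opening: 0.379
finger_force: 50.0
```

play_rows(
  rows=[
    [0,0.006,-0.045,0,0,0,0.9],
    [0,0.006,-0.045,0,0,0,0.9],
    [0,0.006,-0.045,0,0,0,0.9],
    [0,0.006,-0.045,0,0,0,0.9],
    [0,0.006,-0.045,0,0,0,0.9],
    [0,0.006,-0.045,0,0,0,0.9],
    [0,0.006,-0.045,0,0,0,0.9],
    [0,0.003,-0.02,0,0,0,0.6],
  ],
)

```text
clock: 9.62
tool_pos: [0.4929, 0.2887, 0.4523]
eef_rot: [1.0, -0.004, -0.001, -0.0]
contact_force: [0.0, 0.6, -2.1]
opening: 0.382
finger_force: 50.0
```

```bash
python3 - <<'E'
from h import *
print(status.get_state()['q'])
c=.5**.5;G=np.array([[c,0,c],[0,-1,0],[c,0,-c]])
L=np.array([.816,.278,.162]);n=np.array([-c,0,c])
g=L+.2*n-G@[.048,.001,.232];print(g);plan(g,G,7)
E
```

```text
[-0.957  0.628  0.61   1.696 -0.426  0.955 -1.764]
[0.477 0.279 0.434]
row [-0.003  0.001  0.002] [ 0.02  6.44 -0.06] x 7
```

play_rows(
  rows=[
    [0,-0.003,0.001,0.002,0,3,0],
    [0,-0.003,0.001,0.002,0,6.4,0],
    [0,-0.003,0.001,0.002,0,6.4,0],
    [0,-0.003,0.001,0.002,0,6.4,0],
    [0,-0.003,0.001,0.002,0,6.4,0],
    [0,-0.003,0.001,0.002,0,6.4,0],
    [0,-0.003,0.001,0.002,0,6.4,0],
    [0,0,0,0,0,4,0],
  ],
)

```text
clock: 10.62
tool_pos: [0.4802, 0.2861, 0.4415]
eef_rot: [0.937, -0.004, 0.351, -0.001]
contact_force: [-0.7, 1.2, -0.7]
opening: 0.383
finger_force: 50.0
```

```bash
python3 - <<'E'
from h import *
s,w=look('w5.png',['lid_blue','scanner'])
im=cams.snapshot('side');save('side5.png',im)
a=cv2.imread('pics/w5.png');c=cv2.resize(cv2.imread('pics/side5.png')[60:210,220:460],(640,400))
cv2.imwrite('pics/m5.png',cv2.resize(np.vstack([a,c]),(480,600)))
print(s['contact_force'],s['opening'])
E
```

```text
[0.48  0.286 0.441] [ 0.754 -0.007  0.657 -0.008 -1.    -0.001  0.657 -0.004 -0.754] [-1.248  0.639  0.838  2.045 -0.957  0.05  -1.301]
scanner 0.93 [ 0.372 -0.196  0.097]
scanner 0.65 [ 0.61  -0.163  0.107]
scanner 0.59 [0.594 0.289 0.383]
[-0.742  1.175 -0.698] 0.382524625310834
```

View pics/m5.png

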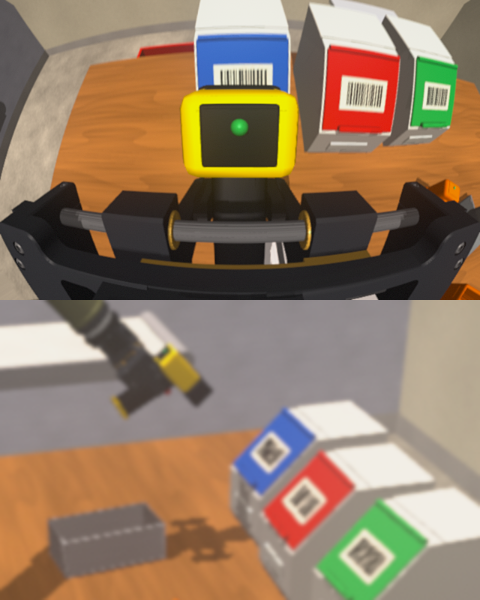

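The scanner is held at 41° in front of the blue bin (joint 6 is close to its limit, and the tilt is within tolerance). The upper half of the blue label shows above the head at wrist pixel (326,91), bars vertical, roughly in line with the scanner.

```bash
python3 - <<'E'
from h import *
c=.5**.5;n=np.array([-c,0,c]);L=np.array([.816,.278,.162]);s=status.get_state()
for p in [(326,92),(294,92),(361,92),(319,170)]:
    o,d=ray(p,s);X=o+d*((L-o)@n)/(d@n);print(p,X)
im=cv2.imread('pics/w5.png')[60:125,240:420];cv2.imwrite('pics/c5.png',cv2.resize(im,None,fx=4,fy=4))
R=Ro.from_quat(s['eef_rot']).as_matrix()
for D in(.1,.12):
  g=L-R@[.048,.001,.232+D];print(D,g,'tool shift',R.T@(g-s['tool_pos']))
E
```

```text
(326, 92) [0.833 0.277 0.179]
(294, 92) [0.834 0.318 0.18 ]
(361, 92) [0.833 0.231 0.179]
(319, 170) [0.758 0.287 0.104]
0.1 [0.562 0.28  0.381] tool shift [0.022 0.006 0.099]
0.12 [0.549 0.28  0.396] tool shift [0.022 0.006 0.079]
```

View pics/c5.png

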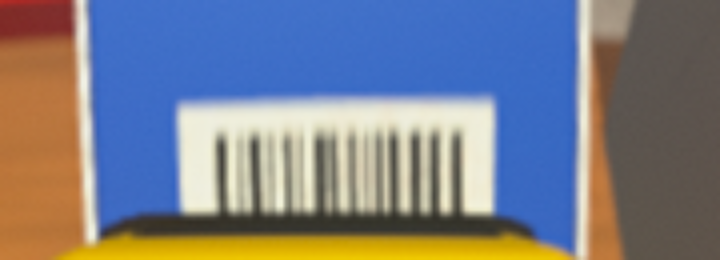

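play_rows(
  rows=[
    [0,0.006,0.002,0.015,0,0,0],
    [0,0.006,0.002,0.02,0,0,0],
    [0,0.006,0.001,0.025,0,0,0],
    [0,0.004,0.001,0.02,0,0,0],
    [0,0.001,0,0.01,0,0,0],
    [0,0,0,0,0,0,0],
    [0,0,0,0,0,0,0],
    [0,0,0,0,0,0,0],
  ],
)

```text
clock: 11.82
tool_pos: [0.5614, 0.2854, 0.3983]
eef_rot: [0.939, -0.006, 0.345, 0.002]
contact_force: [0.5, -0.3, -1.4]
opening: 0.378
finger_force: 50.0
```

```bash
python3 - <<'E'
from h import *
s,w=look('w6.png',[])
for k in('side','scene'): save(k+'6.png',cams.snapshot(k))
c=cv2.resize(cv2.imread('pics/side6.png')[70:190,260:420],(400,300));d=cv2.resize(cv2.imread('pics/scene6.png')[250:400,300:500],(400,300))
cv2.imwrite('pics/m6.png',np.vstack([cv2.resize(cv2.imread('pics/w6.png'),(800,500))[:300],np.hstack([c,d])]))
R=Ro.from_quat(s['eef_rot']).as_matrix();L=np.array([.818,.279,.164])
print('label in scanner frame', np.diag([1,-1,-1])@(R.T@(L-s['tool_pos'])-[.048,.001,.232]),s['qd'])
print('window',s['tool_pos']+R@[.048,.001,.232])
# measured green dot vs predicted (dot taken at rear centre)
P=np.r_[.048,.001,.232-.113]; T=np.array(cams.camera_params('wrist')['tool_from_camera']);q=T[:3,:3].T@(P-T[:3,3]);f=200/np.tan(np.radians(65.706/2));a=np.arctan2(np.hypot(*q[:2]),q[2]);print('dot px pred',q[:2]/np.hypot(*q[:2])*a*f+[318.9,197.4])
E
```

```text
[0.561 0.285 0.398] [ 0.762 -0.012  0.648 -0.009 -1.    -0.008  0.648  0.    -0.762] [-1.029  0.742  0.676  1.895 -0.999  0.043 -1.228]
label in scanner frame [-0.004 -0.002 -0.113] [-0.     0.001 -0.002 -0.001 -0.003 -0.     0.003]
window [0.748 0.282 0.253]
dot px pred [324.081 187.842]
```

View pics/m6.png

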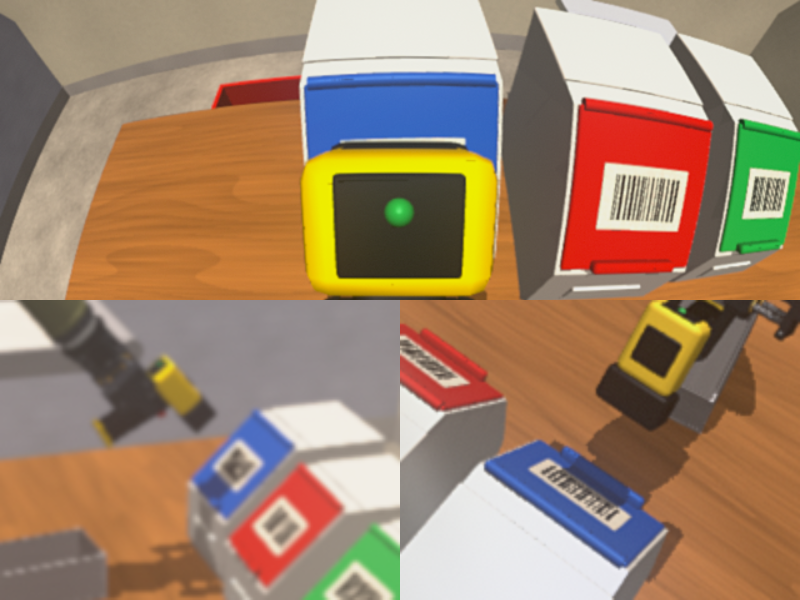

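```bash
python3 - <<'E'
from h import *
s=status.get_state();R=Ro.from_quat(s['eef_rot']).as_matrix()
for nm,z in(('window',.232),('rear',.122)):
  X=s['tool_pos']+R@[.048,0,z]
  for k,o,sc,of in(('side',(260,70),2.5,(0,300)),('scene',(300,250),2,(400,300))): print(nm,k,(w2pix(k,X)-o)*sc+of)
P=np.r_[.0531,0,.1116]; T=np.array(cams.camera_params('wrist')['tool_from_camera']);q=T[:3,:3].T@(P-T[:3,3]);f=200/np.tan(np.radians(65.706/2));a=np.arctan2(np.hypot(*q[:2]),q[2]);print('dot',q[:2]/np.hypot(*q[:2])*a*f+[318.9,197.4])
E
```

```text
window side [199.925 415.674]
window scene [628.507 407.812]
rear side [155.801 366.287]
rear scene [682.556 310.165]
dot [321.292 178.096]
```

The picture agrees with the prediction: the nose is about 11 cm from the blue label, on its line of sight, at rest and clear of the bins.

```bash
python3 -c "
from plant import r
print(r.finish_job())"
```

```text
the job is handed in; nothing more can be done
None
```

The scanner is out of its stand and held still about 11 cm from the blue bin's label, square to it within about 5° and aimed within about 1 cm of its centre by my measurements; the job is handed in, with no verdict returned.

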